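Throw the cradle's toggle clamp with its extension bar

ROBOT

A 6-joint arm with a two-finger parallel gripper is mounted at the origin on a cart in front of the work surface, level with it; the furniture and walls round the work are solid. World frame = base frame: x ahead of the robot, y to its left, z up, the work surface at z = 0. Lengths are in m, angles in rad, forces in N, time in s.
With the tool pointing down it reaches from about 0.425 to 0.95 m from the base axis. Payload 3.5 kg.
Tool frame: the origin (TCP) lies between the finger pads; the fingertips stand 19 mm ahead of it and the grasp point (between the pads) is the TCP; z points along the fingers, y is the line along which they close (so a half turn about z gives the same grasp; the last joint's range is limited). The gripper opens to 85 mm and grips with 20 to 120 N. Pads are 22 mm wide; open, the fingers measure 114 mm over their backs; the gripper's body (76 mm by 85 mm) begins 54 mm behind the grasp point. The pads swing forward as they close: fully open they stand 13 mm farther back than shut.
Start: joints at [-1.484, 0.286, 1.577, -0, 1.279, -0.15], TCP at [0.158, -0.656, 0.25] pointing down, gripper open.
Joint ranges: [-2.77, 2.77], [-0.9, 2.22], [0.21, 2.48], [-1.53, 4.67], [0.24, 2.81], [-2.84, 2.84]. Speed limits (rad/s): [2.79, 2.79, 3.14, 3.14, 3.14, 3.14].

INTERFACE

Orientations are given as a unit quaternion [x, y, z, w].
In Python, from plant import get_state, cams, ctrl gives the robot as it stands. The module is installed in compiled form; this text tells all that it offers.
- The arm moves only by the tool jog_arm, never from a script. Its argument "deltas" is text: rows parted by semicolons, each of 6 numbers parted by spaces: the shift along the world's x, y, z normalised to -1 to 1, where 1 is 0.02 m, then the turn, a rotation vector about the world's x, y, z normalised to -1 to 1, where 1 is 0.1 rad. In form: x y z ax ay az; .... A call has 1 to 20 rows; each row shifts and turns the commanded pose from where the row before left it; what a row does not reach is not made up. A row lasts 1/8 s, in which the tool goes at most 62.5 mm and 10.7 degrees, less where a joint would pass 70% of its speed; a pose out of reach is approached as far as the arm can. A call with a number of a shift or a turn outside -1 to 1 is refused whole. A call with a gripper value outside its range is refused whole. "gripper" is the opening, from 0 (shut) to 1 (fully open), set as the call begins (left out, the last holds). The fingers move at their own pace and stop on an object; "squeeze" is the grip in N (left out, the last holds). Time passes only in rows, so rows that do not move let the fingers close. It gives the time, the measured TCP pose, the force, the opening and the grip force at its end, in the units of the state.
- get_state(): the state, without advancing time (a new reading comes with each control period).
- cams.read_camera(name): name is "side" or "top"; returns a dict with "color" (400x640x3 uint8, blue, green, red), "vfov" (degrees; the focal length in pixels is half the picture's height over the tangent of half this angle, whatever the lens; pixels are square), "cx", "cy" (the principal point, pixels), "rvec" (rotation vector, rad) and "tvec" (3), from world to camera coordinates, as OpenCV has them. Camera axes: x right, y down, z forward; pixel columns grow to the right and rows downward; lengths in m; the calibration is good to about 2 mm. A picture is of the moment at which its call begins. There is no depth.
- ctrl.sign_off(): hands the job in; it is judged then, once.
The state is a dict: "time": time; "qpos": joint angles; "dq": joint speeds; "joint_efforts": joint torques, N m; "eef_pos": TCP position; "tcp_rot": TCP orientation; "contact_force": force on the tool from outside, world axes, zero at the start; "wrist_torque": the same for the moment, N m; "opening": opening from 0.0 (shut) to 1.0 (fully open); "finger_force": force on a finger pad.
Only numpy, scipy, OpenCV 4.12 (cv2) and the standard library are available. Lean on these libraries where they do the work, as an engineer would, in place of code of your own. Each camera call takes 0.05 s, during which the arm holds its last target. There are 200 camera calls.

TASK

Lock the carton in the transit cradle: take the extension bar from its rest, slide it fully onto the stub of the clamp lever, and swing the lever with it over its dead point until you feel it come to rest on its stop screw. Guide the lever all the way, never let it fly, ease off as soon as it has stopped instead of leaning on it and do not handle the lever with the fingers. Then draw the bar off and lay it back in its rest; leave the carton and the things around where they are.

Things in the scene. Friction and masses are not known exactly. Their poses are not given: they have to be found in the camera images.
- clamp: the transit cradle, fixed: aluminium plate 130 x 226 x 8 mm, toggle clamp at one end, fence at the other. Origin on the couch top right under the lever's pivot; +y runs from the pivot along the plunger to the carton and fence (plate y -46 to +180 mm, x -65 to +65), z up.
- clamp_lever: the clamp's short lever, turning level about its pivot. Origin on the pivot axis, 55 mm above the couch; +x along the lever to its tip. Dark arm 16 wide x 18 high to 31 mm, shoulder flange 22 x 26 to 35 mm, steel stub 10 wide x 12 high to 79 mm, nose 6 x 8 to 85 mm. Open, it points 30 deg from the cradle's +x towards its -y; it is thrown clockwise seen from above.
- pivot (a point): on the lever's vertical pivot axis, 55 mm above the couch; axes as the cradle. Dead point: after 52 deg of swing, the lever 8 deg short of the cradle's -y. Stop screw: set differently on every clamp, it stops the lever anywhere from 8 to 34 deg beyond the dead point and must be felt; until then the plunger's foot stands off the carton or presses it lightly.
- shoulder (a point): centre of the outer face of the lever's shoulder, 35 mm from the pivot; the bar's mouth butts here when fully on. Axes as the lever. A spring fights the swing with up to 1.3 N m (worst 22 deg before the dead point), throws the lever back open if let go before the dead point and snaps it on to the stop, as strongly, if let go beyond. Friction is small.
- stop_bracket: dark upright block 14 x 18 x 56 mm on the cradle's plate, beside the lever on the cradle's -x side; it carries the steel set screw (8 mm thick) on which the lever's arm comes to rest, 20 mm from the pivot. Origin at the centre of its underside; how far the screw reaches is not measured. Leaning on it with over 4 N at the bar's grip overloads it.
- tang_tip (a point): centre of the tip of the stub, 85 mm from the pivot axis. Axes as the lever.
- bar: the extension bar: straight steel bar 150 mm long, 19 mm wide, 22 mm high, 0.14 kg, with a black band near its closed end. Origin at its centre; +x along the bar, out of its open mouth; z up. The mouth end has a socket 12.4 mm wide, 16 mm high and 52 mm deep (1.2 mm play on each side of the stub, 2 mm above and below).
- bar_mouth (a point): centre of the bar's open mouth, 75 mm from its centre.
- bar_grip (a point): where to grip the bar across its 19 mm width, on its centre line, 90 mm from the mouth and 15 mm from its centre towards the closed end. Axes as the bar.
- bar_rest: the bar's rest, fixed: aluminium foot plate 120 x 60 x 6 mm with two saddles 100 mm apart along its x axis; the bar lies in them along x, mouth to +x, underside 26 mm and centre 37 mm above the couch. Flared cheeks reach to 36 mm, 27 mm apart at the bottom. Origin on the couch top under the middle.
- carton: small printed carton, 58 x 106 x 43 mm, standing loose on the cradle's plate between the plunger's foot and the fence. Origin at the centre of its underside.
- clamp_foot: round rubber foot, 26 mm in diameter, on the end of the clamp's plunger; it presses the carton against the fence when the clamp is closed. Origin on the pivot axis, moving 11 mm out along the cradle's +y axis with the plunger.
- dropper: brown dropper bottle with a black bulb, 33 x 34 x 102 mm, a bystander. Origin at its underside.
- tape: roll of tape lying flat, 106 x 104 x 25 mm, a bystander. Origin at its underside.
- fever_stick: digital thermometer, 20 x 125 x 12 mm, lying on the couch, a bystander. Origin at its underside.
Mind the look-alikes: they are no part of the job. Leave any green or purple look-alike of the carton alone.

How it is judged:
By the outcome, as a careful person would: the job done as asked, in the order asked, and still so for the second after the job is handed in, with the robot touching nothing.
It also fails if it takes over 72 s, if anything falls off the work surface, if the arm or the gripper's body presses on something with over 40 N, if the wrist force passes 120 N, or if a joint passes its speed limit or range.

## Working session

There is one attempt and no reset: what is moved stays moved. The work goes in short steps, Python scripts to look and compute and a tool call to move; the robot and the scene stay as the last step left them, time stands still between calls to the robot, and variables do not carry over. Pictures are saved under pics/ and viewed, at most 10 in all, crops included, and the job is handed in when it is done.

Besides the shell and the picture viewer there is one more tool, called by a JSON object that holds its "fn" and its "kwargs", one argument or row to a line. jog_arm: Moves the arm, as the interface text tells. Its arguments: {"type":"object","properties":{"deltas":{"type":"string"},"gripper":{"type":"number"},"squeeze":{"type":"number"}},"required":["deltas"]}

```bash
mkdir -p pics; cat > h.py <<'E'
import numpy as np, cv2
from plant import get_state, cams, ctrl
def cam(n):
    d=cams.read_camera(n); h=d["color"].shape[0]
    f=h/2/np.tan(np.radians(d["vfov"])/2); R=cv2.Rodrigues(np.array(d["rvec"],float))[0]
    return dict(img=d["color"],f=f,cx=d["cx"],cy=d["cy"],R=R,t=np.array(d["tvec"],float).ravel())
def ray(c,u,v):
    o=-c["R"].T@c["t"]; r=c["R"].T@np.array([(u-c["cx"])/c["f"],(v-c["cy"])/c["f"],1.]); return o,r
def onz(c,u,v,z):
    o,r=ray(c,u,v); return o+r*(z-o[2])/r[2]
def proj(c,p):
    q=c["R"]@np.array(p,float)+c["t"]; return q[:2]/q[2]*c["f"]+[c["cx"],c["cy"]]
def tri(c1,p1,c2,p2):
    o1,r1=ray(c1,*p1);o2,r2=ray(c2,*p2)
    s=np.linalg.lstsq(np.c_[r1,-r2],o2-o1,rcond=None)[0]; a=o1+r1*s[0];b=o2+r2*s[1]
    return (a+b)/2,np.linalg.norm(a-b)
E
python3 - <<'E'
from h import *
for n in("top","side"):
    c=cam(n); cv2.imwrite(f"pics/{n}0.png",c["img"]); print(n,c["f"],c["cx"],c["cy"],-c["R"].T@c["t"],c["R"].round(3).tolist())
print(get_state())
E
```

```text
top 444.09673956561556 315.21549230109594 199.80871157783568 [0.39782546 0.01088519 1.51293995] [[0.002, -1.0, 0.0], [-0.995, -0.002, -0.1], [0.1, -0.0, -0.995]]
side 456.00721850628014 320.6853898838389 208.86058984986704 [-0.05796566  1.31938498  0.60385986] [[-0.913, -0.408, 0.022], [-0.162, 0.312, -0.936], [0.375, -0.858, -0.351]]
{'time': 0.1, 'qpos': array([-1.48397131e+00,  2.87106071e-01,  1.57800360e+00, -9.21230632e-06,
        1.27863744e+00, -1.50006027e-01]), 'dq': array([ 8.03988471e-04, -1.89586287e-03, -5.03487733e-03,  6.40179144e-04,
       -1.26918370e-03,  4.80592457e-05]), 'joint_efforts': array([ 4.03125750e-04, -4.07297266e+01, -2.93699098e+01, -1.24527605e-04,
        3.42433748e-03, -6.32421603e-06]), 'eef_pos': array([ 0.15834524, -0.65559787,  0.24908076]), 'tcp_rot': array([ 9.92996338e-01,  1.18140226e-01,  2.96171675e-05, -1.07682922e-03]), 'contact_force': array([ 0.14270119,  0.28707903, -0.8166797 ]), 'wrist_torque': array([ 0.01934591, -0.05152632, -0.00455838]), 'finger_force': 0.0, 'opening': 1.0018708521706838}
```

View pics/top0.png

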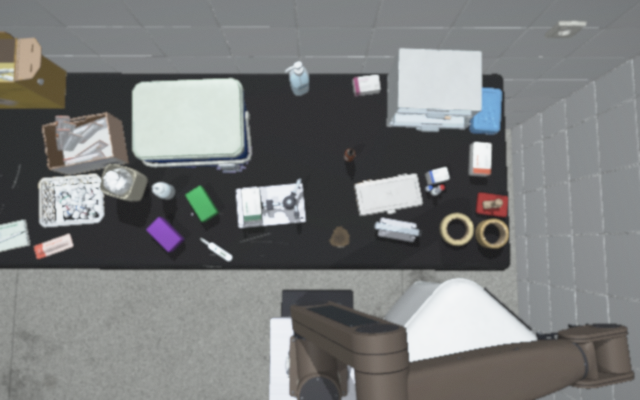

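View pics/side0.png

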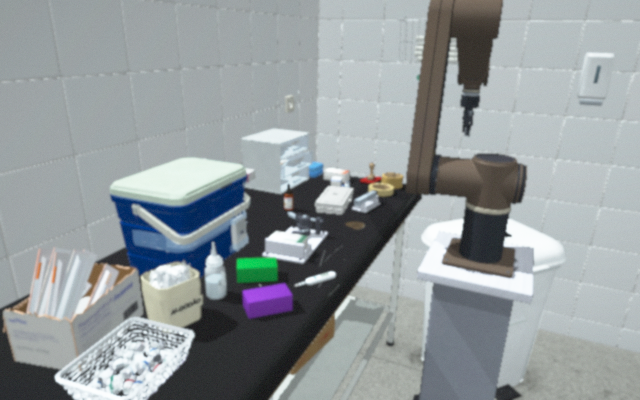

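The top view shows the cradle at about (270,205) and the bar's rest at about (397,230). The side view has them at about (297,240) and (367,202). I'll enlarge both.

```bash
python3 - <<'E'
import cv2,numpy as np
t=cv2.imread("pics/top0.png");s=cv2.imread("pics/side0.png")
def cr(i,x,y,w,h,W,H): return cv2.resize(i[y:y+h,x:x+w],(W,H),interpolation=cv2.INTER_CUBIC)
m=np.vstack([np.hstack([cr(t,230,170,80,60,400,300),cr(t,360,205,80,60,400,300)]),np.hstack([cr(s,260,205,80,60,400,300),cr(s,330,175,80,60,400,300)])])
cv2.imwrite("pics/m0.png",m)
E
```

```text
(no output)
```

View pics/m0.png

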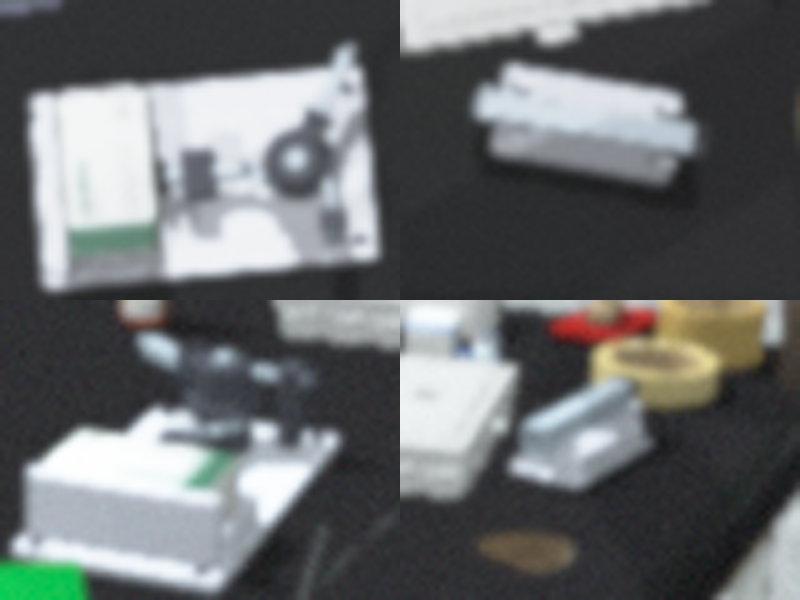

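The enlargements show:
- **Cradle:** boss at top pixel (289,202), stub tip near (299,180), stop bracket near (297,215).
- **Bar:** in the top view it runs from (375,225) to (420,232).

Next I'll take precise measurements and look for the band.

```bash
python3 - <<'E'
from h import *
T=np.mean([cam("top")["img"].astype(float) for _ in range(8)],0).astype(np.uint8)
S=np.mean([cam("side")["img"].astype(float) for _ in range(8)],0).astype(np.uint8)
cv2.imwrite("pics/topa.png",T);cv2.imwrite("pics/sidea.png",S)
def cr(i,x,y,w,h,W,H): return cv2.resize(i[y:y+h,x:x+w],(W,H),interpolation=cv2.INTER_LANCZOS4)
# gamma-lift for dark detail
g=lambda i:(255*(i/255.)**0.6).astype(np.uint8)
m=np.vstack([np.hstack([cr(g(T),280,172,40,30*1+15,400,300*1),cr(T,370,215,56,24,400,300)]),np.hstack([cr(g(S),282,207,48,36,400,300),cr(g(S),346,185,40,30,400,300)])])
cv2.imwrite("pics/m1.png",m)
# profile along bar in top view
for k in np.linspace(-0.1,1.1,40):
    u,v=375+45*k,225.2+7*k
    p=cv2.getRectSubPix(T,(1,3),(u,v)).reshape(-1,3).mean(0); print(round(u,1),p.round().astype(int),end="; ")
E
```

```text
370.5 [51 51 49]; 371.9 [52 52 50]; 373.3 [76 74 70]; 374.7 [139 133 125]; 376.0 [204 194 182]; 377.4 [225 217 207]; 378.8 [227 219 210]; 380.2 [227 219 209]; 381.6 [226 219 210]; 383.0 [227 220 210]; 384.3 [227 220 210]; 385.7 [228 221 211]; 387.1 [229 222 213]; 388.5 [229 222 212]; 389.9 [228 221 212]; 391.3 [229 222 214]; 392.7 [230 223 214]; 394.0 [229 223 213]; 395.4 [228 221 212]; 396.8 [226 219 209]; 398.2 [224 216 205]; 399.6 [220 211 200]; 401.0 [216 206 194]; 402.3 [213 203 191]; 403.7 [212 202 190]; 405.1 [213 202 190]; 406.5 [212 203 190]; 407.9 [212 202 190]; 409.3 [212 202 190]; 410.7 [212 201 189]; 412.0 [211 200 188]; 413.4 [210 199 186]; 414.8 [208 197 185]; 416.2 [203 192 181]; 417.6 [173 165 155]; 419.0 [110 104  98]; 420.3 [67 65 62]; 421.7 [54 52 51]; 423.1 [46 44 44]; 424.5 [46 43 43];
```

View pics/m1.png

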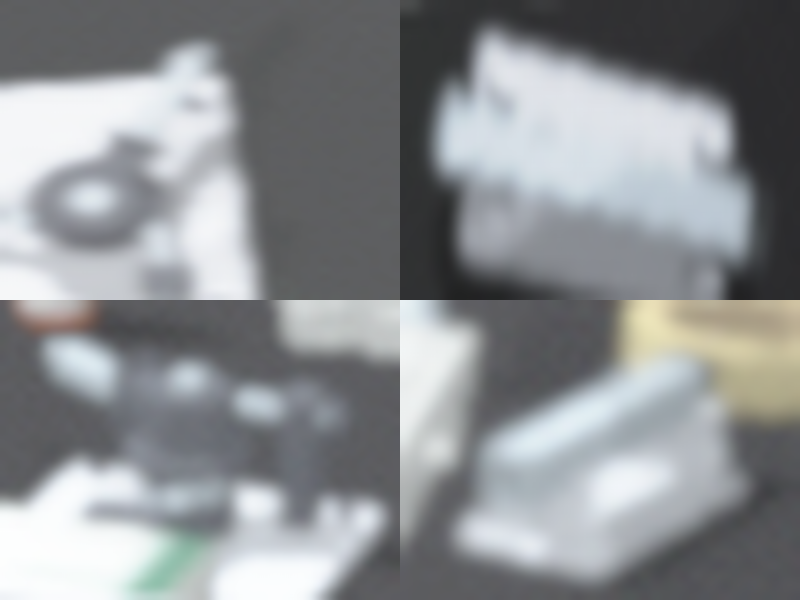

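```bash
python3 - <<'E'
from h import *
t=cam("top");s=cam("side")
T=cv2.imread("pics/topa.png");S=cv2.imread("pics/sidea.png")
a=onz(t,374.7,225.2,.048);b=onz(t,418.6,231.9,.048);print("bar ends",a,b,np.linalg.norm(a-b))
# side profile along bar top edge line & yellow tape
hsv=cv2.cvtColor(S,cv2.COLOR_BGR2HSV)
print("side px of ends",proj(s,a),proj(s,b))
d=(b-a)/np.linalg.norm(b-a)
for L in (0.12,.13,.14,.145,.15,.155,.16,.165,.17):
    p=proj(s,a+d*L-[0,0,.006]); print(L,p.round(1),cv2.getRectSubPix(S,(1,1),tuple(p.astype(np.float32))).ravel(),cv2.getRectSubPix(T,(1,1),tuple(proj(t,a+d*L).astype(np.float32))).ravel())
# steel mask top: bar is bluish: B-R
D=T[...,0].astype(int)-T[...,2]
m=((D>14)&(T[...,0]>120)).astype(np.uint8)
for (x0,y0,x1,y1) in((365,210,430,250),(280,170,310,222)):
    k=np.zeros_like(m);k[y0:y1,x0:x1]=m[y0:y1,x0:x1]
    n,l,st,ce=cv2.connectedComponentsWithStats(k)
    for i in range(1,n):
        if st[i,4]>4:
            ys,xs=np.where(l==i);r=cv2.minAreaRect(np.c_[xs,ys].astype(np.float32)); print("top steel",st[i],ce[i].round(2),r)
Ds=S[...,0].astype(int)-S[...,2]
ms=((Ds>14)&(S[...,0]>110)).astype(np.uint8)
for (x0,y0,x1,y1) in((340,180,385,225),(280,205,325,240)):
    k=np.zeros_like(ms);k[y0:y1,x0:x1]=ms[y0:y1,x0:x1]
    n,l,st,ce=cv2.connectedComponentsWithStats(k)
    for i in range(1,n):
        if st[i,4]>4:print("side steel",st[i],ce[i].round(2))
# plate contour
g=cv2.cvtColor(T,cv2.COLOR_BGR2GRAY);w=((g>140)).astype(np.uint8)
n,l,st,ce=cv2.connectedComponentsWithStats(w)
for p in((265,195),(397,222)):
    i=l[p[1],p[0]]; ys,xs=np.where(l==i);r=cv2.minAreaRect(np.c_[xs,ys].astype(np.float32)); print("white",st[i],r,cv2.boxPoints(r).tolist())
    # edges per column/row
    if p[0]<300:
        M=(l==i)
        print("bot",[(x,int(np.where(M[:,x])[0].max())) for x in range(240,305,5)]);print("top",[(x,int(np.where(M[:,x])[0].min())) for x in range(240,305,5)])
        print("right",[(y,int(np.where(M[y])[0].max())) for y in range(182,226,4)]);print("left",[(y,int(np.where(M[y])[0].min())) for y in range(186,226,4)])
for y in range(232-12,240): print(y,[int(g[y,x]) for x in range(374,424,3)])
E
```

```text
bar ends [ 0.46112628 -0.18564759  0.048     ] [ 0.4394195  -0.32991616  0.048     ] 0.14589243742017977
side px of ends [355.51424918 199.81496859] [373.24718791 189.86552677]
0.12 [370.2 193. ] [211 202 184] [212 201 189]
0.13 [371.3 192.3] [207 198 182] [212 201 189]
0.14 [372.5 191.7] [200 193 176] [198 188 176]
0.145 [373.1 191.4] [193 186 171] [143 136 128]
0.15 [373.6 191. ] [183 178 164] [76 74 69]
0.155 [374.2 190.7] [165 168 159] [57 55 54]
0.16 [374.7 190.4] [146 159 157] [47 45 45]
0.165 [375.3 190.1] [132 157 160] [45 43 43]
0.17 [375.9 189.8] [125 160 168] [46 43 43]
top steel [375 222  44  14 270] [396.17 228.61] ((396.60406494140625, 227.82369995117188), (43.868499755859375, 8.287117004394531), 8.746162414550781)
top steel [290 179  11  15  53] [296.3  186.25] ((296.28302001953125, 186.99058532714844), (5.342071533203125, 16.60898780822754), 29.05460548400879)
top steel [286 198   6   7  30] [288.43 201.17] ((288.25, 201.25001525878906), (4.949747085571289, 5.656853675842285), 45.0)
top steel [280 202   4   6  16] [281.62 204.25] ((281.5, 204.5), (5.0, 3.0), 90.0)
top
[... 2493 characters left out ...]
4, 198, 199, 199, 195, 105, 50]
232 [46, 69, 155, 171, 166, 155, 147, 149, 157, 165, 181, 188, 195, 197, 196, 101, 49]
233 [45, 73, 163, 172, 162, 146, 141, 140, 143, 143, 159, 164, 181, 187, 191, 98, 49]
234 [45, 71, 159, 164, 151, 142, 140, 140, 140, 139, 142, 144, 154, 160, 173, 91, 47]
235 [45, 58, 134, 145, 137, 139, 140, 140, 140, 140, 139, 138, 130, 133, 132, 76, 46]
236 [45, 45, 92, 108, 115, 129, 134, 139, 139, 139, 139, 138, 124, 135, 83, 57, 44]
237 [47, 38, 54, 66, 81, 101, 114, 129, 133, 138, 139, 139, 128, 149, 55, 44, 44]
238 [49, 35, 35, 38, 49, 63, 82, 101, 115, 129, 135, 137, 132, 140, 43, 38, 43]
239 [47, 36, 34, 32, 35, 39, 50, 64, 82, 101, 119, 128, 131, 118, 35, 37, 43]
```

```bash
python3 - <<'E'
from h import *
S=cv2.imread("pics/sidea.png");T=cv2.imread("pics/topa.png")
print("far end B/R");
for y in range(186,202): print(y,[f"{S[y,x,0]}/{S[y,x,2]}" for x in range(366,383)])
print("near end gray")
g=cv2.cvtColor(S,cv2.COLOR_BGR2GRAY)
for y in range(195,214): print(y,g[y,350:366].tolist())
print("top right end / left end")
g=cv2.cvtColor(T,cv2.COLOR_BGR2GRAY)
for y in range(226,238): print(y,g[y,412:426].tolist(), g[y-7,368:382].tolist())
E
```

```text
far end B/R
186 ['47/45', '59/70', '93/131', '131/194', '150/221', '148/220', '132/195', '109/163', '96/140', '90/133', '90/130', '90/131', '88/130', '88/129', '89/131', '90/133', '91/135']
187 ['47/44', '60/73', '93/132', '129/191', '148/219', '150/221', '139/207', '124/184', '111/164', '102/150', '98/143', '97/141', '93/134', '89/132', '89/131', '89/130', '89/131']
188 ['46/46', '60/75', '94/131', '125/183', '141/210', '146/216', '145/214', '137/203', '131/194', '124/183', '120/175', '119/169', '112/162', '106/156', '104/154', '100/148', '97/143']
189 ['46/46', '63/78', '94/132', '124/178', '140/200', '145/203', '148/202', '145/195', '138/190', '132/188', '130/187', '129/187', '127/187', '125/186', '122/182', '118/175', '111/165']
190 ['49/50', '68/80', '104/134', '137/179', '152/195', '163/194', '168/187', '164/176', '153/168', '135/163', '122/162', '118/169', '121/179', '124/184', '123/184', '119/177', '115/170']
191 ['64/59', '91/92', '129/140', '163/182', '183/196', '194/193', '198/186', '193/174', '176/159', '148/141', '116/127', '101/133', '103/150', '108/161', '111/164', '10
[... 4280 characters left out ...]
 49, 52, 65, 101, 150, 193, 214, 219, 220, 221, 221]
233 [188, 187, 188, 191, 191, 178, 143, 98, 71, 59, 49, 44, 43, 43] [50, 50, 49, 50, 53, 67, 107, 156, 197, 217, 221, 221, 220, 220]
234 [161, 160, 162, 168, 173, 162, 130, 91, 71, 58, 47, 44, 43, 43] [50, 50, 50, 49, 52, 65, 101, 150, 190, 209, 213, 212, 211, 213]
235 [134, 133, 129, 129, 132, 125, 102, 76, 65, 54, 46, 44, 43, 42] [50, 50, 50, 50, 51, 59, 83, 121, 153, 168, 174, 179, 187, 197]
236 [135, 135, 120, 95, 83, 78, 66, 57, 54, 49, 44, 44, 44, 44] [49, 50, 50, 49, 50, 52, 61, 79, 97, 109, 124, 144, 162, 172]
237 [148, 149, 131, 90, 55, 44, 43, 44, 46, 44, 44, 44, 43, 43] [50, 49, 49, 50, 49, 50, 51, 53, 57, 69, 98, 129, 148, 151]
```

```bash
python3 - <<'E'
from h import *
t=cam("top");s=cam("side")
T=cv2.imread("pics/topa.png").astype(float);g=T.mean(2)
def cross(prof,lv,first):   # first crossing above lv scanning
    for i in range(len(prof)-1):
        if prof[i]<lv<=prof[i+1]: return i+(lv-prof[i])/(prof[i+1]-prof[i])
def line(pts):
    P=np.array([onz(t,u,v,.008)[:2] for u,v in pts]); c=P.mean(0)
    for _ in range(3):
        vx,vy,x,y=cv2.fitLine(P.astype(np.float32),cv2.DIST_HUBER,0,1e-5,1e-5).ravel()
        n=np.array([-vy,vx]);r=(P-[x,y])@n;P=P[abs(r)<max(1.0*r.std(),.0008)]
    d=np.array([vx,vy]); return np.array([x,y]),d,r.std(),len(P)
lv=135
top=[(u,170+cross(g[170:205,u],lv,1)) for u in range(242,291,2)]
bot=[(u,240-cross(g[240:210:-1,u],lv,1)) for u in range(242,300,2)]
rig=[(315-cross(g[v,315:290:-1],lv,1),v) for v in range(190,220,2)]
lef=[(225+cross(g[v,225:260],lv,1),v) for v in range(192,224,2)]
for n,p in(("top",top),("bot",bot),("rig",rig),("lef",lef)):
    c,d,sd,k=line(p); print(n,c,"ang",np.degrees(np.arctan2(d[1],d[0])),sd,k)
# steel centroids
print("cap",tri(t,(288.43,201.17),s,(303.76,216.36)))
print("stub",tri(t,(296.3,186.25),s,(291.6,214.49)))
print("stub@55",onz(t,296.3,186.25,.055),"cap@.07",onz(t,288.43,201.17,.07))
print("mouth top edge",tri(t,(375.6,225.2),s,(357,200.6)), onz(s,357,200.6,.048),onz(t,375.6,225.2,.048))
D=T[...,0]-T[...,2]
print(D[176:196,286:306].round().astype(int)); print(g[176:196,286:306].round().astype(int))
E
```

```text
top [0.59688306 0.18706664] ang -85.077545 0.00036184801009276593 17
bot [0.46423602 0.17439665] ang -87.097534 0.0005567492314848498 11
rig [0.51905334 0.04734889] ang 6.565263 0.00033525190851674193 8
lef [0.5250516  0.27855903] ang 5.0703816 0.00046221717911290323 13
cap (array([0.53666113, 0.09755471, 0.0682666 ]), np.float64(0.0030851392029331284))
stub (array([0.58987863, 0.07374397, 0.05653481]), np.float64(0.002254310124348462))
stub@55 [0.58904337 0.07334076 0.055     ] cap@.07 [0.53791714 0.0980675  0.07      ]
mouth top edge (array([ 0.45910853, -0.18990642,  0.04404024]), np.float64(0.004642141130460365)) [ 0.45327744 -0.17999695  0.048     ] [ 0.46113311 -0.18861462  0.048     ]
[[ 2  1  2  2  2  2  3  2  3  1  3  3  2  2  2  3  3  2  3  2]
 [ 2  2  2  2  3  2  2  3  2  2  2  3  3  4  4  3  2  2  2  2]
 [ 2  3  2  2  2  2  3  3  2  3  3  5  7 11  9  6  3  3  2  1]
 [ 2  3  2  2  1  2  2  1  2  2  6  9 13 15 14 10  3  2  2  2]
 [ 2  2  2  2  2  2  2  2  2  4  8 14 18 19 17 10  4  1  2  2]
 [ 1  2  1  2  2  2  3  3  3  5 12 19 22 22 17 10  4  2  2  2]
 [ 2  2  3  3  3  3  
[... 1862 characters left out ...]
 147  89
   53  46]
 [241 241 241 241 241 240 239 235 230 226 220 206 186 172 184 192 159 101
   56  46]
 [241 241 241 241 240 238 236 231 226 223 219 217 213 207 209 206 172 111
   60  47]
 [241 241 241 239 235 229 226 222 220 216 217 223 225 223 221 212 173 112
   60  48]
 [241 241 240 238 225 204 196 199 204 206 214 225 227 224 217 200 158 100
   58  48]
 [242 241 240 235 215 167 146 154 168 186 208 222 224 215 196 171 135  88
   55  48]
 [241 240 239 231 199 141 109 110 126 155 192 216 217 200 170 147 121  84
   55  48]
 [238 235 230 216 173 124  99  95 104 135 178 208 208 183 154 138 119  86
   57  48]
 [227 216 199 174 141 112 100 100 114 148 187 206 196 166 145 137 122  91
   60  49]]
```

```bash
python3 - <<'E'
from h import *
t=cam("top");s=cam("side")
for px,py in((.538,.0975),):
  for yaw in(-23,-25,-27,-29):
    d=np.array([np.cos(np.radians(yaw)),np.sin(np.radians(yaw)),0])
    P=[np.array([px,py,.061])+d*r for r in(.04,.06,.07,.075,.079,.085)]
    q=np.array([proj(t,p) for p in P]); print(yaw,"col@181",np.interp(181,q[::-1,1],q[::-1,0]).round(2),q[[0,3,4]].round(1).tolist(),"side",[proj(s,p).round(1).tolist() for p in P[::2]])
S=cv2.imread("pics/sidea.png").astype(int); print(S.mean(2).round().astype(int)[208:222,284:302])
E
```

```text
-23 col@181 297.65 [[293.6, 190.3], [297.8, 180.6], [298.3, 179.5]] side [[294.9, 214.8], [289.1, 212.3], [287.4, 211.6]]
-25 col@181 298.51 [[294.0, 190.5], [298.5, 180.9], [299.1, 179.8]] side [[295.2, 214.7], [289.7, 212.1], [288.0, 211.4]]
-27 col@181 299.4 [[294.4, 190.6], [299.3, 181.3], [299.8, 180.2]] side [[295.6, 214.6], [290.2, 212.0], [288.7, 211.2]]
-29 col@181 300.32 [[294.7, 190.8], [300.0, 181.6], [300.5, 180.6]] side [[295.9, 214.6], [290.9, 211.8], [289.4, 211.0]]
[[ 94 123 138 142 141 136 124 104  77  53  41  39  42  44  46  46  46  44]
 [ 65  81  93  99 101 100  89  76  59  43  36  36  36  39  40  38  40  41]
 [ 52  56  61  68  74  74  71  63  51  41  34  32  32  32  33  34  35  36]
 [ 50  50  57  79 102 113 115 106  86  63  47  40  37  36  36  38  36  36]
 [ 47  50  62 106 148 169 180 172 147 117  87  63  46  45  47  49  47  43]
 [ 47  49  65 109 159 191 211 212 201 177 143 104  70  59  60  63  60  55]
 [ 48  49  60  94 139 177 202 213 217 212 188 142  96  73  70  73  71  67]
 [ 48  48  53  75 113 149 173 190 204 210 196 154 105  83  81  86  86  90]
 [ 48  47  47  61  86 114 136 157 173 185 178 143 102  88  92  98  99 109]
 [ 48  50  50  51  61  76  95 116 137 153 152 124  94  85  90  96 102 110]
 [ 50  46  48  48  50  54  63  77  96 113 117 102  83  78  83  89  93  99]
 [ 49  48  49  49  47  49  50  55  62  74  81  77  72  72  77  80  84  87]
 [ 48  46  48  48  47  49  47  49  51  55  58  64  66  67  72  74  77  77]
 [ 49  48  48  47  49  49  49  47  49  49  53  58  61  64  69  73  75  73]]
```

{"fn": "jog_arm", "kwargs": {
  "deltas": ".72 .95 -.25 0 0 .59;.72 .95 -.25 0 0 .59;.72 .95 -.25 0 0 .59;.72 .95 -.25 0 0 .59;.72 .95 -.25 0 0 .59;.72 .95 -.25 0 0 .59;.72 .95 -.25 0 0 .59;.72 .95 -.25 0 0 .59;.72 .95 -.25 0 0 .59;.72 .95 -.25 0 0 .59;.72 .95 -.25 0 0 .59;.72 .95 -.25 0 0 .59;.72 .95 -.25 0 0 .59;.72 .95 -.25 0 0 .59;.72 .95 -.25 0 0 .59;.72 .95 -.25 0 0 .59;.72 .95 -.25 0 0 .59;.72 .95 -.25 0 0 .59;.72 .95 -.25 0 0 .59;.77 .9 -.25 0 0 .62",
  "gripper": 0.55,
  "squeeze": 80
}}

```text
time: 3.7
eef_pos: [0.448, -0.2757, 0.1501]
tcp_rot: [0.757, 0.653, -0.0, 0.0]
contact_force: [0.3, 0.6, -0.2]
opening: 0.549
finger_force: 0.0
```

```bash
cat >> h.py <<'E'
def st():
    from scipy.spatial.transform import Rotation as Ro
    s=get_state();R=Ro.from_quat(s["tcp_rot"]).as_matrix()
    print("t",round(s["time"],2),"p",s["eef_pos"].round(4),"yYaw",np.degrees(np.arctan2(R[1,1],R[0,1])).round(2),"z",R[:,2].round(4),"F",s["contact_force"].round(1),"M",s["wrist_torque"].round(2),"op",round(s["opening"],3),"ff",round(s["finger_force"],1),"q",s["qpos"].round(2))
    return s
E
python3 - <<'E'
from h import *
st()
t=cam("top");s=cam("side")
def cr(i,x,y,w,h,W,H): return cv2.resize(i[y:y+h,x:x+w],(W,H),interpolation=cv2.INTER_CUBIC)
cv2.imwrite("pics/m2.png",np.hstack([cr(t["img"],340,165,100,90,400,360),cr(s["img"],310,165,100,90,400,360)]))
E
```

```text
t 3.7 p [ 0.448  -0.2757  0.1501] yYaw -8.42 z [ 1.e-04 -1.e-04 -1.e+00] F [ 0.3  0.6 -0.2] M [ 0.02 -0.    0.01] op 0.549 ff 0.0 q [-0.74  0.07  2.02 -0.    1.05 -0.6 ]
```

View pics/m2.png

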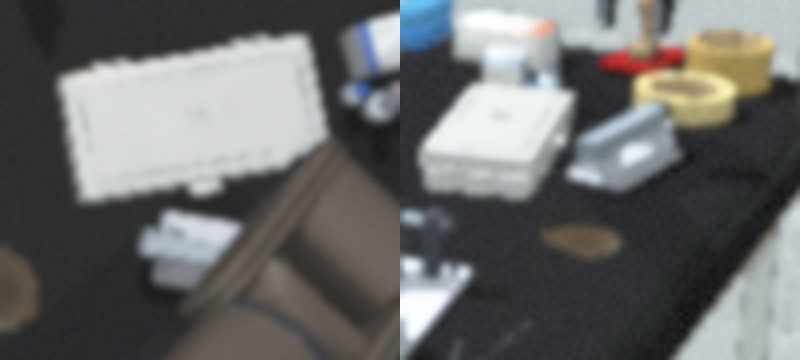

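The fingers hang above the bar. In the side crop they show at about (361–377,168), with the bar right below. The white tray's near corner is at top pixel (360,215) and side pixel (342,208). I'll go down on the bar.

{"fn": "jog_arm", "kwargs": {
  "deltas": "0 -.05 -.9 0 0 0;0 0 -.9 0 0 0;0 0 -.9 0 0 0;0 0 -.9 0 0 0;0 0 -.8 0 0 0;0 0 -.6 0 0 0;0 0 -.4 0 0 0;0 0 -.1 0 0 0;0 0 0 0 0 0"
}}

```text
time: 4.92
eef_pos: [0.4477, -0.2783, 0.0406]
tcp_rot: [0.758, 0.652, 0.0, 0.0]
contact_force: [-0.5, 0.6, 0.4]
opening: 0.548
finger_force: 0.0
```

```bash
python3 - <<'E'
from h import *
st(); t=cam("top");s=cam("side")
print(tri(t,(360.5,215),s,(342.5,208)),tri(t,(355,183),s,(315.5,203)),onz(t,360.5,215,.03),onz(t,355,183,.03))
b=[.448,-.276,.037]
print(proj(s,b))
cv2.imwrite("pics/m3.png",cv2.resize(s["img"][165:225,330:410],(640,480),interpolation=cv2.INTER_CUBIC))
E
```

```text
t 4.92 p [ 0.4477 -0.2783  0.0406] yYaw -8.65 z [ 6.e-04 -5.e-04 -1.e+00] F [-0.5  0.6  0.4] M [-0.03 -0.08  0.  ] op 0.548 ff 0.0 q [-0.75  0.24  2.06  0.    0.83 -0.6 ]
(array([ 0.49539243, -0.14182157,  0.02447713]), np.float64(0.001828443943315507)) (array([ 0.59962869, -0.12457958,  0.03242425]), np.float64(0.008262055550606115)) [ 0.49588687 -0.14094399  0.03      ] [ 0.60382182 -0.12326683  0.03      ]
[366.61404769 196.11788383]
```

View pics/m3.png

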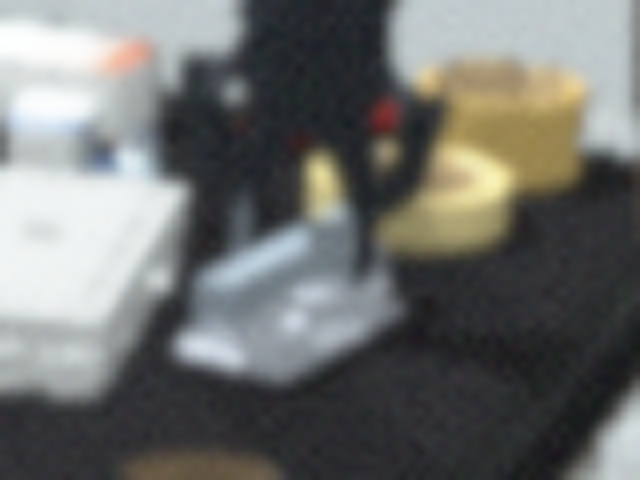

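The side view shows the fingers straddling the bar at about (357–375,196). Closing now.

{"fn": "jog_arm", "kwargs": {
  "deltas": "0 0 0 0 0 0;0 0 0 0 0 0;0 0 0 0 0 0;0 0 0 0 0 0;0 0 0 0 0 0;0 0 0 0 0 0;0 0 0 0 0 0;0 0 0 0 0 0",
  "gripper": 0
}}

```text
time: 6.02
eef_pos: [0.4475, -0.2783, 0.041]
tcp_rot: [0.758, 0.652, -0.0, 0.0]
contact_force: [-2.4, 0.6, 5.5]
opening: 0.208
finger_force: 79.5
```

```bash
python3 -c "
from h import *
st()"
```

```text
t 6.03 p [ 0.4475 -0.2783  0.041 ] yYaw -8.66 z [ 0.e+00 -2.e-04 -1.e+00] F [-2.4  0.6  5.5] M [ 0.13  0.41 -0.21] op 0.208 ff 79.5 q [-0.75  0.24  2.06 -0.    0.84 -0.6 ]
```

{"fn": "jog_arm", "kwargs": {
  "deltas": "0 0 .3 0 0 0;0 0 .6 0 0 0;0 0 1 0 0 0;0 0 1 0 0 0;0 0 1 0 0 0;0 0 1 0 0 0;0 0 1 0 0 0"
}}

```text
time: 6.9
eef_pos: [0.4473, -0.278, 0.1594]
tcp_rot: [0.758, 0.652, 0.0, 0.0]
contact_force: [-1.8, -0.6, -0.9]
opening: 0.204
finger_force: 78.7
```

{"fn": "jog_arm", "kwargs": {
  "deltas": ".82 .92 0 0 0 .8;.82 .92 0 0 0 .8;.82 .92 0 0 0 .8;.82 .92 0 0 0 .8;.82 .92 0 0 0 .8;.82 .92 0 0 0 .8;.82 .92 0 0 0 .8;.82 .92 0 0 0 .8;.82 .92 0 0 0 .8;.82 .92 0 0 0 .8;.82 .92 0 0 0 .8;.82 .92 0 0 0 .8;.82 .92 0 0 0 .8;.82 .92 0 0 0 .8;.82 .92 0 0 0 .8;.82 .92 0 0 0 .8"
}}

```text
time: 8.9
eef_pos: [0.7101, 0.017, 0.1585]
tcp_rot: [0.218, 0.976, 0.0, -0.0]
contact_force: [0.1, -0.3, -1.2]
opening: 0.208
finger_force: 78.7
```

```bash
cat >> h.py <<'E'
PV=np.array([.538,.0975])
def goal(s,r,yaw,z,psi=None):
    "remaining units to TCP at radius r, lever yaw deg"
    from scipy.spatial.transform import Rotation as Ro
    d=np.array([np.cos(np.radians(yaw)),np.sin(np.radians(yaw))]);p=np.r_[PV+r*d,z]
    psi=yaw+90 if psi is None else psi
    c,q=np.cos(np.radians(psi)),np.sin(np.radians(psi))
    Rt=np.array([[-q,c,0],[c,q,0],[0,0,-1.]]).astype(float)
    R=Ro.from_quat(s["tcp_rot"]).as_matrix()
    rv=min((Ro.from_matrix(M@R.T).as_rotvec() for M in(Rt,Rt@np.diag([-1,-1,1]))),key=np.linalg.norm)
    print("target",p.round(4),"units",((p-s["eef_pos"])/.02).round(2),"turn",(rv/.1).round(2))
def polar(s):
    v=s["eef_pos"][:2]-PV; print("r",np.linalg.norm(v).round(4),"yaw",np.degrees(np.arctan2(v[1],v[0])).round(2))
E
python3 - <<'E'
from h import *
s=st();polar(s);goal(s,.195,-24.7,.0586)
E
```

```text
t 8.9 p [0.7101 0.017  0.1585] yYaw 64.85 z [-1.e-04  0.e+00 -1.e+00] F [ 0.1 -0.3 -1.2] M [0.   0.   0.03] op 0.208 ff 78.7 q [-0.12  0.44  1.55  0.    1.15 -1.25]
r 0.19 yaw -25.07
target [0.7152 0.016  0.0586] units [ 0.25 -0.05 -4.99] turn [-0.   -0.    0.08]
```

{"fn": "jog_arm", "kwargs": {
  "deltas": ".25 -.05 -1 0 0 .08;0 0 -1 0 0 0;0 0 -1 0 0 0;0 0 -1 0 0 0;0 0 -.7 0 0 0;0 0 -.29 0 0 0;0 0 0 0 0 0"
}}

```text
time: 9.78
eef_pos: [0.7148, 0.0152, 0.0583]
tcp_rot: [0.215, 0.977, 0.0, -0.0]
contact_force: [-0.3, 0.5, -1.2]
opening: 0.209
finger_force: 78.7
```

```bash
python3 - <<'E'
from h import *
s=st();polar(s)
T=np.mean([cam("top")["img"].astype(float) for _ in range(4)],0).astype(np.uint8)
c=cam("side");S=np.mean([cam("side")["img"].astype(float) for _ in range(4)],0).astype(np.uint8)
cv2.imwrite("pics/topb.png",T);cv2.imwrite("pics/sideb.png",S)
t=cam("top")
p=s["eef_pos"];d=np.array([np.cos(np.radians(-24.7)),np.sin(np.radians(-24.7)),0])
m=np.array([p[0],p[1],.055])-.09*d; print("mouth pred top",proj(t,m+[0,0,.011]),"side",proj(c,m), proj(c,m+[0,0,.011]))
def cr(i,x,y,w,h,W,H): return cv2.resize(i[y:y+h,x:x+w],(W,H),interpolation=cv2.INTER_CUBIC)
cv2.imwrite("pics/m4.png",np.hstack([cr(T,275,130,60,75,400,500),cr(S,264,195,48,60,400,500)]))
E
```

```text
t 9.78 p [0.7148 0.0152 0.0583] yYaw 65.14 z [-2.e-04  0.e+00 -1.e+00] F [-0.3  0.5 -1.2] M [-0.01  0.01  0.04] op 0.209 ff 78.7 q [-0.12  0.56  1.58  0.    1.   -1.26]
r 0.195 yaw -24.96
mouth pred top [302.47196579 172.5874301 ] side [283.43518612 210.830555  ] [283.41327363 207.77566467]
```

View pics/m4.png

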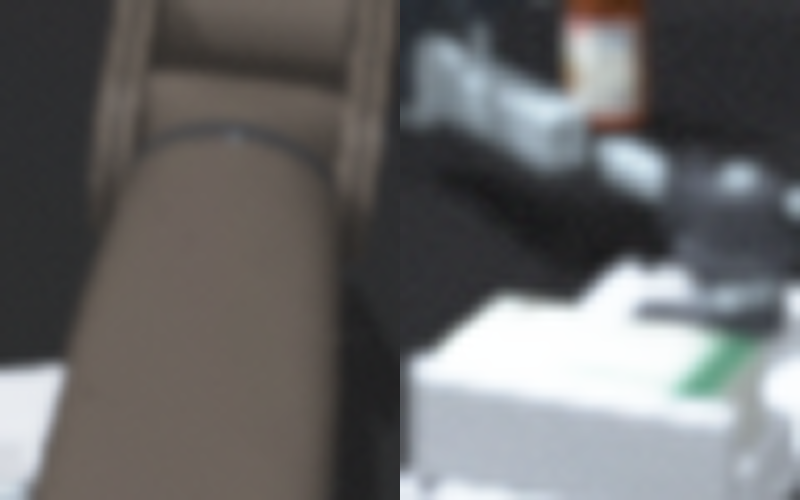

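The side view shows the mouth end at about (284,212), facing the stub tip at about (288,213), level with it and in line. I'll insert in gentle steps.

{"fn": "jog_arm", "kwargs": {
  "deltas": "-.207 .144 .015 0 0 .02;-.227 .104 0 0 0 0;-.227 .104 0 0 0 0;-.227 .104 0 0 0 0;-.227 .104 0 0 0 0;0 0 0 0 0 0"
}}

```text
time: 11.02
eef_pos: [0.6921, 0.0267, 0.0588]
tcp_rot: [0.214, 0.977, -0.0, -0.0]
contact_force: [-0.5, -0.5, -1.7]
opening: 0.204
finger_force: 78.7
```

```bash
python3 -c "
from h import *
s=st();polar(s)"
```

```text
t 11.03 p [0.6921 0.0267 0.0588] yYaw 65.27 z [-3.e-04  0.e+00 -1.e+00] F [-0.5 -0.5 -1.7] M [-0.02  0.01  0.04] op 0.204 ff 78.7 q [-0.11  0.52  1.64  0.    0.98 -1.25]
r 0.1696 yaw -24.68
```

{"fn": "jog_arm", "kwargs": {
  "deltas": "-.136 .063 0 0 0 0;-.136 .063 0 0 0 0;-.136 .063 0 0 0 0;-.136 .063 0 0 0 0;0 0 0 0 0 0"
}}

```text
time: 11.65
eef_pos: [0.6806, 0.0316, 0.0584]
tcp_rot: [0.214, 0.977, -0.0, -0.001]
contact_force: [-0.9, -1.4, -0.7]
opening: 0.206
finger_force: 78.7
```

```bash
python3 -c "
from h import *
s=st();polar(s)"
```

```text
t 11.65 p [0.6806 0.0316 0.0584] yYaw 65.29 z [-2.5e-03 -1.0e-04 -1.0e+00] F [-0.9 -1.4 -0.7] M [-0.25  0.2   0.22] op 0.206 ff 78.7 q [-0.1   0.5   1.67 -0.    0.97 -1.24]
r 0.1571 yaw -24.81
```

{"fn": "jog_arm", "kwargs": {
  "deltas": "-.143 .049 0 0 0 0;-.136 .063 0 0 0 0;-.136 .063 0 0 0 0;-.136 .063 0 0 0 0;-.136 .063 0 0 0 0;-.136 .063 0 0 0 0;0 0 0 0 0 0"
}}

```text
time: 12.52
eef_pos: [0.6646, 0.0389, 0.0587]
tcp_rot: [0.214, 0.977, -0.0, -0.001]
contact_force: [0.0, -2.6, -1.1]
opening: 0.209
finger_force: 78.7
```

```bash
python3 -c "
from h import *
s=st();polar(s)"
```

```text
t 12.53 p [0.6646 0.0389 0.0587] yYaw 65.27 z [-1.e-03  1.e-04 -1.e+00] F [ 0.  -2.6 -1.1] M [-0.35  0.16  0.21] op 0.209 ff 78.7 q [-0.09  0.47  1.71 -0.    0.96 -1.23]
r 0.1395 yaw -24.83
```

{"fn": "jog_arm", "kwargs": {
  "deltas": "-.148 .036 0 0 0 0;-.136 .063 0 0 0 0;-.136 .063 0 0 0 0;-.068 .031 0 0 0 0;0 0 0 0 0 0"
}}

```text
time: 13.15
eef_pos: [0.6551, 0.043, 0.0587]
tcp_rot: [0.214, 0.977, 0.0, -0.0]
contact_force: [0.0, -0.2, -1.5]
opening: 0.209
finger_force: 78.7
```

```bash
python3 -c "
from h import *
s=st();polar(s)"
```

```text
t 13.15 p [0.6551 0.043  0.0587] yYaw 65.25 z [-6.e-04  6.e-04 -1.e+00] F [ 0.  -0.2 -1.5] M [-0.09  0.11  0.05] op 0.209 ff 78.7 q [-0.09  0.45  1.74  0.    0.95 -1.23]
r 0.1292 yaw -24.97
```

{"fn": "jog_arm", "kwargs": {
  "deltas": "-.055 .025 0 0 0 0;-.055 .025 0 0 0 0;0 0 0 0 0 0"
}}

```text
time: 13.52
eef_pos: [0.6531, 0.0438, 0.0588]
tcp_rot: [0.214, 0.977, 0.0, -0.0]
contact_force: [-0.4, 0.3, -1.1]
opening: 0.207
finger_force: 78.7
```

{"fn": "jog_arm", "kwargs": {
  "deltas": "-.055 .025 0 0 0 0;-.037 .017 0 0 0 0;0 0 0 0 0 0"
}}

```text
time: 13.9
eef_pos: [0.6513, 0.0445, 0.0588]
tcp_rot: [0.214, 0.977, 0.0, -0.0]
contact_force: [0.2, -0.6, -2.0]
opening: 0.209
finger_force: 78.7
```

```bash
python3 -c "
from h import *
s=st();polar(s)"
```

```text
t 13.9 p [0.6513 0.0445 0.0588] yYaw 65.26 z [-0.  0. -1.] F [ 0.2 -0.6 -2. ] M [-0.03 -0.   -0.01] op 0.209 ff 78.7 q [-0.09  0.45  1.75  0.    0.95 -1.23]
r 0.125 yaw -25.06
```

Nominal depth, no contact yet. Continue in 1 mm steps.

{"fn": "jog_arm", "kwargs": {
  "deltas": "-.046 .021 0 0 0 0;0 0 0 0 0 0"
}}

```text
time: 14.15
eef_pos: [0.6504, 0.0449, 0.0588]
tcp_rot: [0.214, 0.977, -0.0, -0.0]
contact_force: [-0.1, -0.7, -1.7]
opening: 0.212
finger_force: 78.7
```

{"fn": "jog_arm", "kwargs": {
  "deltas": "-.046 .021 0 0 0 0;0 0 0 0 0 0"
}}

```text
time: 14.4
eef_pos: [0.6496, 0.0453, 0.0589]
tcp_rot: [0.214, 0.977, -0.0, 0.0]
contact_force: [0.4, -1.5, -1.4]
opening: 0.21
finger_force: 78.7
```

{"fn": "jog_arm", "kwargs": {
  "deltas": "-.046 .021 0 0 0 0;0 0 0 0 0 0"
}}

```text
time: 14.65
eef_pos: [0.6495, 0.0453, 0.0592]
tcp_rot: [0.214, 0.977, -0.0, 0.001]
contact_force: [3.2, -1.1, -1.9]
opening: 0.205
finger_force: 78.6
```

The bar butts on the shoulder: the axial force came up to about 3.4 N and the motion stopped. Next I'll work out the swing increments.

```bash
cat >> h.py <<'E'
def arc(y0,y1,n,R=.1235):
    a=np.radians(np.linspace(y0,y1,n+1)); d=np.c_[np.diff(R*np.cos(a)),np.diff(R*np.sin(a))]/.02
    z=-abs(np.diff(a))[0]/.1*np.sign(y0-y1)
    print(f"{y0}->{y1}: "+";".join(f"{x:.3f} {y:.3f} 0 0 0 {z:.3f}" for x,y in d))
def pol(s,yaw=None):
    yaw=np.degrees(np.arctan2(*(s["eef_pos"][:2]-PV)[::-1])) if yaw is None else yaw
    d=np.array([np.cos(np.radians(yaw)),np.sin(np.radians(yaw))]);F=s["contact_force"][:2]
    print("radialF",(F@d).round(1),"cwF",(F@[d[1],-d[0]]).round(1))
E
python3 -c "
from h import *
s=st();polar(s);pol(s)
arc(-24.7,-32.7,4)
arc(-32.7,-52.7,10)
arc(-52.7,-80.7,14)"
```

```text
t 14.65 p [0.6495 0.0453 0.0592] yYaw 65.27 z [ 2.7e-03 -7.0e-04 -1.0e+00] F [ 3.2 -1.1 -1.9] M [-0.21 -0.62  0.02] op 0.205 ff 78.6 q [-0.09  0.44  1.75 -0.    0.94 -1.22]
r 0.1231 yaw -25.08
radialF 3.3 cwF -0.3
-24.7->-32.7: -0.093 -0.194 0 0 0 -0.349;-0.100 -0.191 0 0 0 -0.349;-0.107 -0.187 0 0 0 -0.349;-0.113 -0.183 0 0 0 -0.349
-32.7->-52.7: -0.120 -0.179 0 0 0 -0.349;-0.126 -0.175 0 0 0 -0.349;-0.132 -0.171 0 0 0 -0.349;-0.138 -0.166 0 0 0 -0.349;-0.143 -0.161 0 0 0 -0.349;-0.149 -0.156 0 0 0 -0.349;-0.154 -0.151 0 0 0 -0.349;-0.159 -0.145 0 0 0 -0.349;-0.164 -0.139 0 0 0 -0.349;-0.169 -0.134 0 0 0 -0.349
-52.7->-80.7: -0.174 -0.128 0 0 0 -0.349;-0.178 -0.121 0 0 0 -0.349;-0.182 -0.115 0 0 0 -0.349;-0.186 -0.109 0 0 0 -0.349;-0.190 -0.102 0 0 0 -0.349;-0.193 -0.095 0 0 0 -0.349;-0.196 -0.089 0 0 0 -0.349;-0.199 -0.082 0 0 0 -0.349;-0.202 -0.075 0 0 0 -0.349;-0.205 -0.068 0 0 0 -0.349;-0.207 -0.060 0 0 0 -0.349;-0.209 -0.053 0 0 0 -0.349;-0.211 -0.046 0 0 0 -0.349;-0.212 -0.039 0 0 0 -0.349
```

{"fn": "jog_arm", "kwargs": {
  "deltas": "-.093 -.194 0 0 0 -.349;-.1 -.191 0 0 0 -.349;-.107 -.187 0 0 0 -.349;-.113 -.183 0 0 0 -.349"
}}

```text
time: 15.15
eef_pos: [0.6419, 0.0305, 0.0596]
tcp_rot: [0.283, 0.959, 0.001, 0.002]
contact_force: [6.3, 0.5, -3.0]
opening: 0.208
finger_force: 78.5
```

```bash
python3 -c "
from h import *
s=st();polar(s);pol(s)"
```

```text
t 15.15 p [0.6419 0.0305 0.0596] yYaw 57.09 z [ 4.9e-03  5.0e-04 -1.0e+00] F [ 6.3  0.5 -3. ] M [ 0.05 -1.03  0.01] op 0.208 ff 78.5 q [-0.11  0.43  1.77  0.    0.94 -1.11]
r 0.1236 yaw -32.81
radialF 5.0 cwF -3.8
```

{"fn": "jog_arm", "kwargs": {
  "deltas": "-.105 -.188 0 0 0 -.349;-.112 -.184 0 0 0 -.349;-.132 -.171 0 0 0 -.349;-.138 -.166 0 0 0 -.349;-.143 -.161 0 0 0 -.349"
}}

```text
time: 15.78
eef_pos: [0.6295, 0.0137, 0.0597]
tcp_rot: [0.365, 0.931, 0.002, 0.002]
contact_force: [6.4, 2.5, -3.0]
opening: 0.208
finger_force: 78.5
```

```bash
python3 -c "
from h import *
s=st();polar(s);pol(s)"
```

```text
t 15.78 p [0.6295 0.0137 0.0597] yYaw 47.14 z [ 0.0058  0.0011 -1.    ] F [ 6.4  2.5 -3. ] M [ 0.29 -1.18  0.23] op 0.208 ff 78.5 q [-0.14  0.4   1.81  0.    0.93 -0.96]
r 0.124 yaw -42.47
radialF 3.1 cwF -6.2
```

{"fn": "jog_arm", "kwargs": {
  "deltas": "-.149 -.156 0 0 0 -.349;-.154 -.151 0 0 0 -.349;-.159 -.145 0 0 0 -.349;-.164 -.139 0 0 0 -.349;-.169 -.134 0 0 0 -.349"
}}

```text
time: 16.4
eef_pos: [0.6141, -0.0012, 0.06]
tcp_rot: [0.445, 0.896, 0.002, 0.003]
contact_force: [6.9, 2.0, -3.3]
opening: 0.205
finger_force: 78.5
```

```bash
python3 -c "
from h import *
s=st();polar(s);pol(s)"
```

```text
t 16.4 p [ 0.6141 -0.0012  0.06  ] yYaw 37.22 z [ 7.2e-03 -1.0e-04 -1.0e+00] F [ 6.9  2.  -3.3] M [ 0.08 -1.31  0.4 ] op 0.205 ff 78.5 q [-0.17  0.37  1.85  0.    0.91 -0.82]
r 0.1246 yaw -52.34
radialF 2.6 cwF -6.7
```

{"fn": "jog_arm", "kwargs": {
  "deltas": "-.174 -.128 -.02 0 0 -.349;-.178 -.121 -.02 0 0 -.349;-.182 -.115 0 0 0 -.349;-.186 -.109 0 0 0 -.349;-.19 -.102 0 0 0 -.349;-.193 -.095 0 0 0 -.349;-.196 -.089 0 0 0 -.349"
}}

```text
time: 17.27
eef_pos: [0.5884, -0.0174, 0.0601]
tcp_rot: [0.55, 0.835, 0.001, 0.004]
contact_force: [5.9, -1.7, -0.9]
opening: 0.206
finger_force: 79.0
```

```bash
python3 -c "
from h import *
s=st();polar(s);pol(s)"
```

```text
t 17.27 p [ 0.5884 -0.0174  0.0601] yYaw 23.27 z [ 0.0073 -0.0024 -1.    ] F [ 5.9 -1.7 -0.9] M [-0.39 -1.02  0.35] op 0.206 ff 79.0 q [-0.2   0.32  1.91 -0.    0.9  -0.61]
r 0.1255 yaw -66.3
radialF 3.9 cwF -4.7
```

```bash
python3 -c "
from h import *
arc(-66.7,-80.7,7,.1245)
arc(-80.7,-96.7,16,.1255)
arc(-96.7,-111.7,15,.1255)"
```

```text
-66.7->-80.7: -0.201 -0.082 0 0 0 -0.349;-0.204 -0.075 0 0 0 -0.349;-0.206 -0.068 0 0 0 -0.349;-0.209 -0.061 0 0 0 -0.349;-0.211 -0.054 0 0 0 -0.349;-0.212 -0.046 0 0 0 -0.349;-0.214 -0.039 0 0 0 -0.349
-80.7->-96.7: -0.108 -0.017 0 0 0 -0.175;-0.109 -0.015 0 0 0 -0.175;-0.109 -0.013 0 0 0 -0.175;-0.109 -0.011 0 0 0 -0.175;-0.109 -0.009 0 0 0 -0.175;-0.109 -0.007 0 0 0 -0.175;-0.109 -0.005 0 0 0 -0.175;-0.109 -0.003 0 0 0 -0.175;-0.110 -0.002 0 0 0 -0.175;-0.110 0.000 0 0 0 -0.175;-0.109 0.002 0 0 0 -0.175;-0.109 0.004 0 0 0 -0.175;-0.109 0.006 0 0 0 -0.175;-0.109 0.008 0 0 0 -0.175;-0.109 0.010 0 0 0 -0.175;-0.109 0.012 0 0 0 -0.175
-96.7->-111.7: -0.109 0.014 0 0 0 -0.175;-0.108 0.016 0 0 0 -0.175;-0.108 0.018 0 0 0 -0.175;-0.108 0.019 0 0 0 -0.175;-0.107 0.021 0 0 0 -0.175;-0.107 0.023 0 0 0 -0.175;-0.107 0.025 0 0 0 -0.175;-0.106 0.027 0 0 0 -0.175;-0.106 0.029 0 0 0 -0.175;-0.105 0.031 0 0 0 -0.175;-0.105 0.032 0 0 0 -0.175;-0.104 0.034 0 0 0 -0.175;-0.103 0.036 0 0 0 -0.175;-0.103 0.038 0 0 0 -0.175;-0.102 0.040 0 0 0 -0.175
```

{"fn": "jog_arm", "kwargs": {
  "deltas": "-.19 -.1 -.02 0 0 -.349;-.195 -.095 -.02 0 0 -.349;-.202 -.075 0 0 0 -.349;-.205 -.068 0 0 0 -.349;-.207 -.06 0 0 0 -.349"
}}

```text
time: 17.9
eef_pos: [0.5669, -0.0253, 0.0588]
tcp_rot: [0.622, 0.783, 0.0, 0.001]
contact_force: [2.5, -5.4, 5.7]
opening: 0.208
finger_force: 79.8
```

```bash
python3 -c "
from h import *
s=st();polar(s);pol(s)"
```

```text
t 17.9 p [ 0.5669 -0.0253  0.0588] yYaw 13.09 z [ 0.0027 -0.001  -1.    ] F [ 2.5 -5.4  5.7] M [-0.27 -0.43  0.03] op 0.208 ff 79.8 q [-0.22  0.29  1.96 -0.    0.89 -0.45]
r 0.1261 yaw -76.78
radialF 5.8 cwF -1.3
```

{"fn": "jog_arm", "kwargs": {
  "deltas": "-.106 -.045 .015 0 0 -.175;-.106 -.045 .015 0 0 -.175;-.107 -.02 0 0 0 -.175;-.107 -.02 0 0 0 -.175"
}}

```text
time: 18.4
eef_pos: [0.5565, -0.0274, 0.0577]
tcp_rot: [0.648, 0.762, -0.001, -0.001]
contact_force: [-0.2, -5.5, 3.9]
opening: 0.207
finger_force: 79.6
```

```bash
python3 -c "
from h import *
s=st();polar(s);pol(s)"
```

```text
t 18.4 p [ 0.5565 -0.0274  0.0577] yYaw 9.21 z [-2.2e-03 -7.0e-04 -1.0e+00] F [-0.2 -5.5  3.9] M [-0.6  -0.11 -0.07] op 0.207 ff 79.6 q [-0.23  0.27  1.99 -0.    0.89 -0.39]
r 0.1263 yaw -81.57
radialF 5.4 cwF 1.0
```

{"fn": "jog_arm", "kwargs": {
  "deltas": "-.108 -.035 .015 0 0 -.175;-.108 -.035 .015 0 0 -.175;-.109 -.013 0 0 0 -.175;-.109 -.011 0 0 0 -.175"
}}

```text
time: 18.9
eef_pos: [0.546, -0.0287, 0.0574]
tcp_rot: [0.674, 0.739, -0.002, -0.003]
contact_force: [-4.6, -3.8, 3.8]
opening: 0.211
finger_force: 79.8
```

```bash
python3 -c "
from h import *
s=st();polar(s);pol(s)"
```

```text
t 18.9 p [ 0.546  -0.0287  0.0574] yYaw 5.22 z [-7.e-03  7.e-04 -1.e+00] F [-4.6 -3.8  3.8] M [-0.45  0.6   0.  ] op 0.211 ff 79.8 q [-0.24  0.25  2.01 -0.    0.89 -0.33]
r 0.1264 yaw -86.37
radialF 3.5 cwF 4.8
```

{"fn": "jog_arm", "kwargs": {
  "deltas": "-.0655 -.012 .015 0 0 -.105;-.0655 -.012 .015 0 0 -.105"
}}

```text
time: 19.15
eef_pos: [0.5427, -0.0289, 0.0575]
tcp_rot: [0.682, 0.731, -0.003, -0.004]
contact_force: [-5.6, -4.1, 3.0]
opening: 0.205
finger_force: 79.6
```

{"fn": "jog_arm", "kwargs": {
  "deltas": "-.0655 -.01 .01 0 0 -.105;-.0655 -.01 .01 0 0 -.105;-.0655 -.005 0 0 0 -.105"
}}

```text
time: 19.52
eef_pos: [0.5379, -0.0291, 0.0575]
tcp_rot: [0.693, 0.721, -0.003, -0.005]
contact_force: [-5.9, -4.8, 4.4]
opening: 0.205
finger_force: 79.6
```

{"fn": "jog_arm", "kwargs": {
  "deltas": "-.0655 -.01 .01 0 0 -.105;-.0655 -.01 .01 0 0 -.105;-.0655 -.003 0 0 0 -.105"
}}

```text
time: 19.9
eef_pos: [0.533, -0.0291, 0.0573]
tcp_rot: [0.704, 0.71, -0.004, -0.006]
contact_force: [-8.4, -2.9, 4.7]
opening: 0.207
finger_force: 79.7
```

{"fn": "jog_arm", "kwargs": {
  "deltas": "-.0655 -.002 .01 0 0 -.105;-.0655 0 .01 0 0 -.105;-.0655 0 0 0 0 -.105"
}}

```text
time: 20.27
eef_pos: [0.5285, -0.029, 0.0574]
tcp_rot: [0.715, 0.699, -0.004, -0.006]
contact_force: [-7.5, -3.0, 3.5]
opening: 0.21
finger_force: 79.6
```

{"fn": "jog_arm", "kwargs": {
  "deltas": "-.0655 .001 .01 0 0 -.105;-.0655 .001 .01 0 0 -.105"
}}

```text
time: 20.52
eef_pos: [0.5257, -0.0288, 0.0575]
tcp_rot: [0.723, 0.691, -0.004, -0.007]
contact_force: [-7.6, -2.1, 1.9]
opening: 0.206
finger_force: 79.4
```

```bash
python3 -c "
from h import *
s=st();polar(s);pol(s)"
```

```text
t 20.52 p [ 0.5257 -0.0288  0.0575] yYaw -2.59 z [-0.0155  0.0034 -0.9999] F [-7.6 -2.1  1.9] M [-0.27  1.18 -0.04] op 0.206 ff 79.4 q [-0.25  0.22  2.05 -0.    0.89 -0.2 ]
r 0.1269 yaw -95.57
radialF 2.8 cwF 7.3
```

{"fn": "jog_arm", "kwargs": {
  "deltas": "-.0655 .003 .01 0 0 -.105;-.0655 .004 .01 0 0 -.105"
}}

```text
time: 20.78
eef_pos: [0.5228, -0.0285, 0.0575]
tcp_rot: [0.73, 0.683, -0.005, -0.007]
contact_force: [-8.9, -1.5, 1.1]
opening: 0.208
finger_force: 79.3
```

{"fn": "jog_arm", "kwargs": {
  "deltas": "-.0655 .005 0 0 0 -.105;-.0655 .005 0 0 0 -.105"
}}

```text
time: 21.02
eef_pos: [0.5203, -0.0282, 0.0575]
tcp_rot: [0.737, 0.675, -0.004, -0.007]
contact_force: [-6.9, -2.4, 0.9]
opening: 0.208
finger_force: 79.3
```

{"fn": "jog_arm", "kwargs": {
  "deltas": "-.0655 .005 0 0 0 -.105;0 0 0 0 0 0"
}}

```text
time: 21.28
eef_pos: [0.5191, -0.0281, 0.0575]
tcp_rot: [0.741, 0.672, -0.004, -0.007]
contact_force: [-7.3, -2.4, 0.3]
opening: 0.205
finger_force: 79.2
```

{"fn": "jog_arm", "kwargs": {
  "deltas": "-.0655 .006 0 0 0 -.105;-.0655 .006 0 0 0 -.105"
}}

```text
time: 21.52
eef_pos: [0.5169, -0.0279, 0.0576]
tcp_rot: [0.748, 0.664, -0.004, -0.006]
contact_force: [-5.4, -1.1, 0.2]
opening: 0.204
finger_force: 79.1
```

{"fn": "jog_arm", "kwargs": {
  "deltas": "-.0655 .006 0 0 0 -.105;0 0 0 0 0 0"
}}

```text
time: 21.78
eef_pos: [0.5159, -0.0277, 0.0577]
tcp_rot: [0.751, 0.66, -0.004, -0.006]
contact_force: [-5.2, -1.5, -0.6]
opening: 0.207
finger_force: 79.0
```

```bash
python3 -c "
from h import *
s=st();polar(s);pol(s)"
```

```text
t 21.77 p [ 0.5159 -0.0277  0.0577] yYaw -7.33 z [-0.0131  0.0034 -0.9999] F [-5.2 -1.5 -0.6] M [-0.08  0.82  0.21] op 0.207 ff 79.0 q [-0.25  0.2   2.08  0.    0.88 -0.12]
r 0.1272 yaw -100.01
radialF 2.3 cwF 4.9
```

{"fn": "jog_arm", "kwargs": {
  "deltas": "-.05 .005 0 0 0 -.04;0 0 0 0 0 0"
}}

```text
time: 22.02
eef_pos: [0.5156, -0.0277, 0.058]
tcp_rot: [0.752, 0.659, -0.003, -0.005]
contact_force: [-5.4, 1.1, -4.2]
opening: 0.207
finger_force: 78.7
```

```bash
python3 -c "
from h import *
s=st();polar(s);pol(s)"
```

```text
t 22.02 p [ 0.5156 -0.0277  0.058 ] yYaw -7.55 z [-0.0112  0.0031 -0.9999] F [-5.4  1.1 -4.2] M [-0.06  0.95  0.26] op 0.207 ff 78.7 q [-0.25  0.2   2.08  0.    0.88 -0.12]
r 0.1272 yaw -100.13
radialF -0.1 cwF 5.5
```

{"fn": "jog_arm", "kwargs": {
  "deltas": "-.05 .005 0 0 0 -.04;0 0 0 0 0 0"
}}

```text
time: 22.28
eef_pos: [0.5154, -0.0278, 0.0584]
tcp_rot: [0.754, 0.657, -0.003, -0.004]
contact_force: [-5.4, 1.6, -5.0]
opening: 0.203
finger_force: 78.6
```

```bash
python3 -c "
from h import *
s=st();polar(s);pol(s)"
```

```text
t 22.27 p [ 0.5154 -0.0278  0.0584] yYaw -7.8 z [-0.0092  0.0029 -1.    ] F [-5.4  1.6 -5. ] M [0.09 0.91 0.29] op 0.203 ff 78.6 q [-0.25  0.19  2.08  0.    0.88 -0.12]
r 0.1273 yaw -100.22
radialF -0.6 cwF 5.6
```

{"fn": "jog_arm", "kwargs": {
  "deltas": "-.05 .005 -.03 0 0 0;0 0 0 0 0 0"
}}

```text
time: 22.52
eef_pos: [0.5153, -0.0278, 0.0585]
tcp_rot: [0.754, 0.657, -0.002, -0.003]
contact_force: [-5.1, 2.8, -3.3]
opening: 0.206
finger_force: 78.7
```

```bash
python3 -c "
from h import *
s=st();polar(s);pol(s)"
```

```text
t 22.52 p [ 0.5153 -0.0278  0.0585] yYaw -7.82 z [-0.0069  0.0027 -1.    ] F [-5.1  2.8 -3.3] M [0.25 0.88 0.25] op 0.206 ff 78.7 q [-0.25  0.19  2.08  0.    0.87 -0.12]
r 0.1273 yaw -100.25
radialF -1.8 cwF 5.5
```

```bash
python3 - <<'E'
from h import *
R=[(-.046,.021)]*3+[(-.093,-.194),(-.1,-.191),(-.107,-.187),(-.113,-.183),(-.105,-.188),(-.112,-.184),(-.132,-.171),(-.138,-.166),(-.143,-.161),(-.149,-.156),(-.154,-.151),(-.159,-.145),(-.164,-.139),(-.169,-.134),(-.174,-.128),(-.178,-.121),(-.182,-.115),(-.186,-.109),(-.19,-.102),(-.193,-.095),(-.196,-.089),(-.19,-.1),(-.195,-.095),(-.202,-.075),(-.205,-.068),(-.207,-.06),(-.106,-.045),(-.106,-.045),(-.107,-.02),(-.107,-.02),(-.108,-.035),(-.108,-.035),(-.109,-.013),(-.109,-.011)]
c=np.array([.6513,.0445])+np.sum(R,0)*.02; print("cmd at 18.9",c,"meas .546 -.0287")
x=-.0655;R2=[(x,-.012)]*2+[(x,-.01)]*2+[(x,-.005)]+[(x,-.01)]*2+[(x,-.003),(x,-.002),(x,0),(x,0)]+[(x,.001)]*2+[(x,.003),(x,.004)]+[(x,.005)]*3+[(x,.006)]*3+[(-.05,.005)]*3
c2=c+np.cumsum(R2,0)*.02; print("cmd at 20.52",c2[12],"meas .5257 -.0288; cmd 21.78",c2[-4],"meas .5159 -.0277; now",c2[-1],"meas .5153 -.0278")
for k in range(4): cams.read_camera("top"); s=get_state();print(s["time"],s["eef_pos"].round(4),s["contact_force"].round(1),s["joint_efforts"].round(1),s["wrist_torque"].round(2))
E
```

```text
cmd at 18.9 [ 0.54862 -0.02886] meas .546 -.0287
cmd at 20.52 [ 0.53159 -0.0303 ] meas .5257 -.0288; cmd 21.78 [ 0.52111 -0.0295 ] meas .5159 -.0277; now [ 0.51811 -0.0292 ] meas .5153 -.0278
22.575 [ 0.5154 -0.0278  0.0585] [-5.2  2.  -4.1] [ -1.3 -33.4 -27.9   0.1  -1.3   0.3] [0.23 0.81 0.26]
22.625 [ 0.5153 -0.0278  0.0585] [-4.6  2.4 -3.7] [ -1.3 -33.4 -27.9   0.1  -1.3   0.3] [0.24 0.83 0.28]
22.675 [ 0.5154 -0.0278  0.0585] [-4.5  2.4 -3.5] [ -1.3 -33.4 -27.9   0.1  -1.3   0.3] [0.25 0.85 0.29]
22.725 [ 0.5154 -0.0278  0.0586] [-5.6  3.1 -3.2] [ -1.3 -33.4 -27.9   0.1  -1.3   0.3] [0.25 0.81 0.29]
```

{"fn": "jog_arm", "kwargs": {
  "deltas": "-.05 .003 0 0 0 0;0 0 0 0 0 0;0 0 0 0 0 0"
}}

```text
time: 23.1
eef_pos: [0.5153, -0.0281, 0.0592]
tcp_rot: [0.754, 0.657, -0.001, -0.002]
contact_force: [-4.8, 2.1, -3.1]
opening: 0.207
finger_force: 78.7
```

```bash
python3 - <<'E'
from h import *
F=[];M=[]
for k in range(4): cams.read_camera("side"); s=get_state();F.append(s["contact_force"]);M.append(s["wrist_torque"])
print(np.mean(F,0).round(2),np.mean(M,0).round(2)); st();polar(s);pol(s)
E
```

```text
[-5.24  3.14 -3.37] [0.33 0.82 0.24]
t 23.3 p [ 0.5153 -0.0281  0.0592] yYaw -7.83 z [-0.0047  0.0021 -1.    ] F [-5.1  3.1 -2.7] M [0.36 0.81 0.23] op 0.205 ff 78.7 q [-0.25  0.19  2.08  0.    0.87 -0.12]
r 0.1276 yaw -100.26
radialF -2.2 cwF 5.5
```

{"fn": "jog_arm", "kwargs": {
  "deltas": "-.06 .006 -.04 0 0 -.03;0 0 0 0 0 0"
}}

```text
time: 23.55
eef_pos: [0.515, -0.0282, 0.0591]
tcp_rot: [0.755, 0.656, -0.0, -0.001]
contact_force: [-3.5, 3.4, -1.9]
opening: 0.203
finger_force: 79.0
```

```bash
python3 - <<'E'
from h import *
s=st();polar(s);pol(s)
E
```

```text
t 23.55 p [ 0.515  -0.0282  0.0591] yYaw -8.03 z [-0.0024  0.0018 -1.    ] F [-3.5  3.4 -1.9] M [0.47 0.72 0.21] op 0.203 ff 79.0 q [-0.25  0.19  2.09  0.    0.87 -0.11]
r 0.1278 yaw -100.39
radialF -2.7 cwF 4.0
```

{"fn": "jog_arm", "kwargs": {
  "deltas": "-.06 .03 -.02 0 0 0;0 0 0 0 0 0"
}}

```text
time: 23.8
eef_pos: [0.5147, -0.0282, 0.0592]
tcp_rot: [0.755, 0.656, 0.0, -0.0]
contact_force: [-2.7, 3.5, -1.6]
opening: 0.21
finger_force: 78.9
```

```bash
python3 - <<'E'
from h import *
s=st();polar(s);pol(s)
E
```

```text
t 23.8 p [ 0.5147 -0.0282  0.0592] yYaw -8.03 z [-1.e-04  5.e-04 -1.e+00] F [-2.7  3.5 -1.6] M [0.37 0.59 0.11] op 0.21 ff 78.9 q [-0.25  0.19  2.09  0.    0.87 -0.11]
r 0.1279 yaw -100.52
radialF -2.9 cwF 3.3
```

{"fn": "jog_arm", "kwargs": {
  "deltas": "-.045 0 0 0 0 0;0 0 0 0 0 0"
}}

```text
time: 24.05
eef_pos: [0.5143, -0.0286, 0.0595]
tcp_rot: [0.755, 0.656, 0.0, 0.001]
contact_force: [-2.2, 0.5, -1.6]
opening: 0.206
finger_force: 78.9
```

{"fn": "jog_arm", "kwargs": {
  "deltas": "-.01 -.07 0 0 0 0;-.021 -.148 0 0 0 0;-.021 -.148 0 0 0 0;-.021 -.148 0 0 0 0"
}}

```text
time: 24.55
eef_pos: [0.5126, -0.0391, 0.0594]
tcp_rot: [0.755, 0.656, 0.0, 0.0]
contact_force: [-0.7, 1.1, -1.3]
opening: 0.207
finger_force: 79.0
```

```bash
python3 - <<'E'
from h import *
s=st();polar(s);pol(s)
E
```

```text
t 24.55 p [ 0.5126 -0.0391  0.0594] yYaw -8.03 z [ 7.e-04 -3.e-04 -1.e+00] F [-0.7  1.1 -1.3] M [0.16 0.21 0.07] op 0.207 ff 79.0 q [-0.27  0.18  2.09 -0.    0.87 -0.13]
r 0.139 yaw -100.52
radialF -0.9 cwF 0.9
```

{"fn": "jog_arm", "kwargs": {
  "deltas": "-.028 -.198 0 0 0 0;-.028 -.198 0 0 0 0;-.028 -.198 0 0 0 0;-.028 -.198 0 0 0 0;-.028 -.198 0 0 0 0"
}}

```text
time: 25.18
eef_pos: [0.5096, -0.0589, 0.0593]
tcp_rot: [0.755, 0.656, 0.0, 0.0]
contact_force: [-1.0, 0.6, -0.8]
opening: 0.206
finger_force: 79.0
```

```bash
python3 - <<'E'
from h import *
s=st();polar(s);pol(s)
E
```

```text
t 25.18 p [ 0.5096 -0.0589  0.0593] yYaw -8.02 z [ 2.e-04 -1.e-04 -1.e+00] F [-1.   0.6 -0.8] M [0.13 0.14 0.11] op 0.206 ff 79.0 q [-0.31  0.18  2.09 -0.    0.87 -0.17]
r 0.1589 yaw -100.28
radialF -0.4 cwF 1.1
```

{"fn": "jog_arm", "kwargs": {
  "deltas": "-.028 -.198 0 0 0 0;-.028 -.198 0 0 0 0;-.028 -.198 0 0 0 0;-.028 -.198 0 0 0 0;-.028 -.198 0 0 0 0;-.028 -.198 0 0 0 0;-.028 -.198 0 0 0 0;-.028 -.198 0 0 0 0"
}}

```text
time: 26.18
eef_pos: [0.5051, -0.0905, 0.0592]
tcp_rot: [0.755, 0.656, 0.0, 0.0]
contact_force: [-1.1, -0.6, -2.4]
opening: 0.206
finger_force: 79.0
```

{"fn": "jog_arm", "kwargs": {
  "deltas": "0 0 .3 0 0 0;0 0 .6 0 0 0;0 0 .9 0 0 0;0 0 1 0 0 0;0 0 1 0 0 0;0 0 1 0 0 0;0 0 .5 0 0 0"
}}

```text
time: 27.05
eef_pos: [0.506, -0.0904, 0.1679]
tcp_rot: [0.755, 0.656, 0.001, 0.002]
contact_force: [0.5, 0.1, -2.0]
opening: 0.209
finger_force: 79.0
```

```bash
python3 - <<'E'
from h import *
s=st();polar(s)
# target: rest pose as grasped
p=np.array([.4475,-.2783,.16]); print("units",(p-s["eef_pos"])/.02)
E
```

```text
t 27.05 p [ 0.506  -0.0904  0.1679] yYaw -8.0 z [ 0.0037 -0.0014 -1.    ] F [ 0.5  0.1 -2. ] M [ 0.05 -0.05 -0.07] op 0.209 ff 79.0 q [-0.37  0.01  2.04  0.    1.08 -0.23]
r 0.1906 yaw -99.66
units [-2.92614311 -9.39425355 -0.39524884]
```

{"fn": "jog_arm", "kwargs": {
  "deltas": "-.244 -.783 -.03 0 0 -.01;-.244 -.783 -.03 0 0 -.01;-.244 -.783 -.03 0 0 -.01;-.244 -.783 -.03 0 0 -.01;-.244 -.783 -.03 0 0 -.01;-.244 -.783 -.03 0 0 -.01;-.244 -.783 -.03 0 0 -.01;-.244 -.783 -.03 0 0 -.01;-.244 -.783 -.03 0 0 -.01;-.244 -.783 -.03 0 0 -.01;-.244 -.783 -.03 0 0 -.01;-.244 -.783 -.03 0 0 -.01;0 0 0 0 0 0"
}}

```text
time: 28.68
eef_pos: [0.4462, -0.2793, 0.158]
tcp_rot: [0.759, 0.651, 0.0, 0.0]
contact_force: [0.2, 0.1, -2.2]
opening: 0.209
finger_force: 79.0
```

```bash
python3 - <<'E'
from h import *
s=st()
p=np.array([.4475,-.2783,.041]); print("units",(p-s["eef_pos"])/.02)
T=np.mean([cam("top")["img"].astype(float) for _ in range(4)],0).astype(np.uint8)
c=cam("side");S=c["img"]
cv2.imwrite("pics/topc.png",T)
def cr(i,x,y,w,h,W,H): return cv2.resize(i[y:y+h,x:x+w],(W,H),interpolation=cv2.INTER_CUBIC)
cv2.imwrite("pics/m5.png",np.hstack([cr(T,230,170,100,75,400,300),cr(S,260,160,130,97,400,300)]))
E
```

```text
t 28.68 p [ 0.4462 -0.2793  0.158 ] yYaw -8.81 z [ 1.e-04  0.e+00 -1.e+00] F [ 0.2  0.1 -2.2] M [-0.01  0.03  0.06] op 0.209 ff 79.0 q [-0.75  0.06  2.02  0.    1.07 -0.6 ]
units [ 0.06337708  0.04894398 -5.85172742]
```

View pics/m5.png

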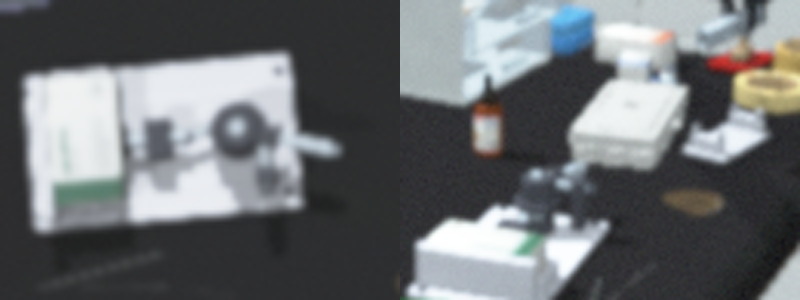

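The top view shows the lever over its dead point, with the stub pointing at (315,208) from the pivot at (289,202). The carton is in place, the rest is empty at side pixel (367,205), and the bar hangs above it. I'll lower the bar into the rest.

{"fn": "jog_arm", "kwargs": {
  "deltas": ".06 .05 -1 0 0 .02;0 0 -1 0 0 0;0 0 -1 0 0 0;0 0 -1 0 0 0;0 0 -.9 0 0 0;0 0 -.5 0 0 0;0 0 -.25 0 0 0;0 0 -.1 0 0 0;0 0 0 0 0 0"
}}

```text
time: 30.05
eef_pos: [0.448, -0.2774, 0.0435]
tcp_rot: [0.758, 0.652, 0.0, 0.0]
contact_force: [0.9, -0.1, -0.9]
opening: 0.203
finger_force: 79.0
```

```bash
python3 - <<'E'
from h import *
s=st()
E
```

```text
t 30.05 p [ 0.448  -0.2774  0.0435] yYaw -8.59 z [ 6.e-04 -6.e-04 -1.e+00] F [ 0.9 -0.1 -0.9] M [ 0.01 -0.01 -0.03] op 0.203 ff 79.0 q [-0.75  0.24  2.06  0.    0.84 -0.6 ]
```

{"fn": "jog_arm", "kwargs": {
  "deltas": "0 0 -.06 0 0 0;0 0 -.05 0 0 0;0 0 0 0 0 0"
}}

```text
time: 30.42
eef_pos: [0.4476, -0.2772, 0.041]
tcp_rot: [0.758, 0.652, -0.0, -0.0]
contact_force: [-2.2, -0.2, 0.3]
opening: 0.207
finger_force: 79.3
```

{"fn": "jog_arm", "kwargs": {
  "deltas": "0 0 -.03 0 0 0;0 0 0 0 0 0"
}}

```text
time: 30.68
eef_pos: [0.4477, -0.2773, 0.041]
tcp_rot: [0.758, 0.652, -0.0, -0.0]
contact_force: [-4.5, 1.3, 5.5]
opening: 0.203
finger_force: 80.0
```

{"fn": "jog_arm", "kwargs": {
  "deltas": "0 0 0 0 0 0;0 0 0 0 0 0;0 0 0 0 0 0;0 0 0 0 0 0;0 0 0 0 0 0;0 0 0 0 0 0",
  "gripper": 0.5
}}

```text
time: 31.42
eef_pos: [0.4478, -0.2771, 0.0402]
tcp_rot: [0.758, 0.652, 0.0, -0.0]
contact_force: [-0.6, -0.3, 0.2]
opening: 0.503
finger_force: 0.0
```

{"fn": "jog_arm", "kwargs": {
  "deltas": "0 0 .3 0 0 0;0 0 .6 0 0 0;0 0 1 0 0 0;0 0 1 0 0 0;0 0 1 0 0 0;0 0 1 0 0 0;0 0 1 0 0 0;0 0 1 0 0 0;-.5 -1 .5 0 0 0;-.5 -1 0 0 0 0;-.5 -1 0 0 0 0;-.5 -1 0 0 0 0;-.5 -1 0 0 0 0;-.5 -1 0 0 0 0;-.5 -1 0 0 0 0;-.5 -1 0 0 0 0;-.5 -1 0 0 0 0;-.5 -1 0 0 0 0;0 0 0 0 0 0"
}}

```text
time: 33.8
eef_pos: [0.3468, -0.4787, 0.1882]
tcp_rot: [0.759, 0.651, -0.0, 0.0]
contact_force: [-0.7, 0.1, -0.1]
opening: 0.501
finger_force: 0.0
```

```bash
python3 - <<'E'
from h import *
s=st()
T=cam("top")["img"];S=cam("side")["img"]
def cr(i,x,y,w,h,W,H): return cv2.resize(i[y:y+h,x:x+w],(W,H),interpolation=cv2.INTER_CUBIC)
cv2.imwrite("pics/m6.png",np.hstack([cr(T,230,160,210,100,420,200),cr(S,260,165,140,75,374,200)]))
E
```

```text
t 33.8 p [ 0.3468 -0.4787  0.1882] yYaw -8.71 z [ 0.e+00 -1.e-04 -1.e+00] F [-0.7  0.1 -0.1] M [-0.   -0.    0.06] op 0.501 ff 0.0 q [-1.12  0.16  1.84 -0.    1.14 -0.96]
```

View pics/m6.png

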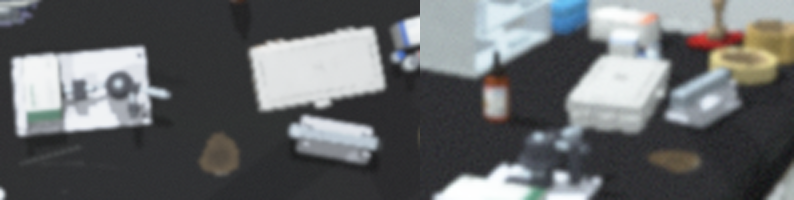

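The bar is back in both saddles (top view 375–419, about 228). The lever is closed with its stub at about (312,207), and the carton and surroundings haven't moved. Handing in.

```bash
python3 -c "
from plant import ctrl
print(ctrl.sign_off())"
```

```text
the job is handed in; nothing more can be done
None
```

The job is handed in at about 34 s: the lever was swung over its dead point and felt to stop, the bar is back in its rest, and in the last pictures the carton and surroundings look undisturbed; no verdict came back.

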